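# Load a weld tab in the jig and bolt its sprung gate shut

## Task

Lift the weld tab with the tall flat lug out of its tray pocket, lay it flat in the nest of the welding jig, under the bridge, and let go of it while the gate is still open. Then take the knob on the sprung gate, swing the gate shut over the tab against its spring, hold it there and slide the bolt right into the notch of the keeper, feeling for the notch, so that the gate stays shut when you let go. Leave the other tabs and everything else on the bench where they are.

Things in the scene. Friction and masses are not known exactly. Their poses are not given: they have to be found in the camera images.
- tab_c (a point): Centre of the weld tab to load, 23 mm above its underside; z up. Steel plate 40 (x) x 64 (y) x 8 mm with one flat upright lug on its middle: 26 mm along x, 10 mm thick along y, 38 mm high above the plate (46 mm overall). Flush in a tray pocket, so the lug, pinched along y, is its only grip. About 0.2 kg. Half a turn makes no difference.
- tray: Grey tray 62 (x) x 238 (y) x 14 mm, fixed; origin under its centre. Three pockets along y, 76 mm apart, 8 mm deep (floors 6 mm above the bench), 1.5 mm play on each side. Each holds a tab with the same plate: one has the flat lug (wanted), one a round stud (12 mm thick, 30 mm high), one a low square block (22 mm, 16 mm high). Which is where varies.
- jig: Welding jig, fixed: base plate 130 x 320 x 12 mm. Origin on the bench under the nest's centre; x away from the robot, y to the hinge side, z up. A gate bar 16 mm square (61 to 77 mm above the bench) swings about the hinge and carries a bolt (10 mm round, top at 88 mm) with an upright knob. All its work is done from the -x side, under the bridge.
- bridge (a point): Middle of the underside of the bridge, a 25 mm square grey tube along the jig's y on two posts (y = -125, +160 mm), 205 mm above the bench, over x = 15 to 40 mm. An upright gripper at the nest or the shut gate's knob would hit it; one leaning back to -x by 25 to 40 degrees clears it. The tab must be gripped with that same lean in the tray to lie flat in the nest.
- nest (a point): Centre of the nest's floor on the jig, 12 mm above the bench; axes as the jig's. Recess 44 (x) x 68 (y) mm, 8 mm deep (2 mm play on each side of the plate), in a frame 66 x 88 mm. The seated tab lies flat on this floor, its 64 mm side along y, the top of its lug 3 mm below the gate's underside.
- knob_c (a point): Centre of the black knob on the gate's bolt: upright, round, 18 mm in diameter, 36 mm high (100 to 136 mm above the bench). It spins freely, so a grip need not turn with the gate. It is 120 mm from the hinge axis with the bolt drawn back, 142 mm with it fully out.
- hinge (a point): Point on the gate's upright hinge axis at the height of the knob's centre, 118 mm above the bench; axes as the jig's. At gate angle q the knob is at hinge + r (sin(q - 1.2), -cos(q - 1.2)) in the jig's x and y, r being 0.120 m plus the bolt's travel.
- keeper_mid (a point): Nominal middle of the notch's mouth in the keeper, a steel block at jig y = -75 to -99 mm, top 88 mm high; 83 mm above the bench. The keeper is adjustable: its notch (13 mm wide along x, open to +y) is truly up to 10 mm either way along x, unmeasured: feel for it. Off the notch the bolt's flat end meets the plain face after about 5 mm of travel; in the notch it slides out fully.
- gate (a joint): Gate angle, rad. 0: open on its stop, where it rests, pointing from the hinge 1.2 rad from the jig's -y towards -x. Grows as it is wound shut, anticlockwise from above; 1.2: along the jig's -y; stop at 1.27. A torsion spring drives it back to 0, with about 3 N at the knob open, 10 N shut. The bolt meets the middle of the notch between 1.14 and 1.26.
- bolt (a joint): Bolt travel along the gate, away from the hinge, m. 0: drawn back (at the start); 0.022: fully out. It moves with the knob, with about 1.5 N of friction, and stays where it is left.
Mind the look-alikes: they are no part of the job. Leave any green look-alike of the part that bears tab_c alone.

How it is judged:
On the way, in this order (a step that is already met when the one before it is completed fails the run):
1. the tab lies flat in the nest, let go, the gate still open (x of tab_c in the frame of nest between -0.004 and 0.004 m and y of tab_c in the frame of nest between -0.004 and 0.004 m and z of tab_c in the frame of nest below 0.026 m and angle between tab_c's own z axis and vertical below 0.06 rad and contact force between the fingers and tab below 0.3 N and value of joint gate below 0.4 rad), for 0.2 s.
2. the gate is wound shut against its spring with the knob held (value of joint gate above 1.08 rad and contact force between the fingers and knob above 1 N), for 0.1 s.
At the end, for the whole second after the job is handed in: The tab with the flat lug lies flat in the nest (within 4 mm of its centre in x and y, at most 3 mm above its floor, tilt under 0.06 rad), the gate stays shut by itself (above 1.10 rad and at rest) with the bolt at least 12 mm out in the keeper's notch, and the robot has let go (x of tab_c in the frame of nest between -0.004 and 0.004 m and y of tab_c in the frame of nest between -0.004 and 0.004 m and z of tab_c in the frame of nest below 0.026 m and angle between tab_c's own z axis and vertical below 0.06 rad and value of joint gate above 1.1 rad and value of joint bolt above 0.012 m and velocity of joint gate between -0.05 and 0.05 rad/s and linear speed of tab below 0.02 m/s); the robot touches nothing.
It fails at once if another tab or a bystander is shifted by more than 30 mm (distance of any of tab_stud, tab_block, wrench, offcut, spray, tape, hammer, magnet from where it was at the start of the episode above 0.03 m).
It also fails if it takes over 67 s, if anything falls off the work surface, if the arm or the gripper's body presses on something with over 40 N, if the wrist force passes 120 N, or if a joint passes its speed limit or range.

## Robot

A 7-joint arm with a two-finger parallel gripper is mounted at the origin on the work surface. World frame = base frame: x ahead of the robot, y to its left, z up, the work surface at z = 0. Lengths are in m, angles in rad, forces in N, time in s.
With the tool pointing down it reaches from about 0.35 to 0.9 m from the base axis. Payload 7.2 kg.
Tool frame: the origin (TCP) lies on the mounting face of the last link; the fingertips stand 173 mm ahead of it and the grasp point (between the pads) lies 155 mm ahead of it; z points along the fingers, x is the direction in which the jaws open and shut, and the axes are right-handed (so a half turn about z gives the same grasp; the last joint's range is limited). The gripper opens to 85 mm and grips with 20 to 120 N. Pads are 22 mm wide; open, the fingers measure 114 mm over their backs; the gripper's body (76 mm by 85 mm) begins 54 mm behind the grasp point. The pads swing forward as they close: fully open they stand 13 mm farther back than shut.
Start: joints at [-1.224, 0.411, -0.013, 1.596, 0.006, 1.134, -0.082], TCP at [0.252, 0.572, 0.405] pointing down, gripper open.
Joint ranges: [-2.95, 2.95], [-0.29, 1.99], [-1.47, 1.44], [0.14, 2.54], [-1.03, 4.17], [0.13, 1.85], [-2.86, 2.86]. Speed limits (rad/s): [2.39, 2.39, 3.01, 3.01, 3.14, 3.14, 3.14].

## Interface

Orientations are given as a 3x3 rotation matrix whose columns are the frame's x, y, z axes.
In Python, from plant import bot, capture, camera_info gives the robot as it stands.
- The arm moves only by the tool move_arm, never from a script. Its arguments are lists of equal length, an entry for each row: "dp": the shift along the tool's x, y, z each as a share of 0.15 m, from -1 to 1, a list of three; "yaw": the turn about the tool's z as a share of 1.5 rad, from -1 to 1; "grip": the opening, from 0 (shut) to 1 (fully open). A call has 1 to 5 rows; each row is the pose to reach, as a shift and turn from the pose commanded when the call began, along the tool's axes at that moment; what a row does not reach only later rows make up. A row lasts 1/8 s, in which the tool goes at most 62.5 mm and 10.7 degrees, less where a joint would pass 70% of its speed; a pose out of reach is approached as far as the arm can. A call with a number of a shift or a turn outside -1 to 1 is refused whole. A call with a gripper value outside its range is refused whole. The fingers move at their own pace and stop on an object; "newtons" is the grip in N (left out, the last holds). Time passes only in rows, so rows that repeat a pose let the fingers close. It gives the time, the measured TCP pose, the force and the opening at its end, in the units of the state.
- bot.sense(): the state, without advancing time (a new reading comes with each control period).
- capture(name): name is "side" or "top" or "wrist"; returns the picture (400x640x3 uint8, red, green, blue); there is no depth.
- camera_info(name): a dict with "fx", "fy", "cx", "cy" (pixels), "R" (3x3) and "t" (3): a world point X has camera coordinates R X + t; the wrist camera has in their place "hand_eye" (4x4, takes a point from camera to tool coordinates, whose origin is the TCP and whose axes are the tool frame's). Camera axes: x right, y down, z forward; pixel columns grow to the right and rows downward; lengths in m; the calibration is good to about 2 mm. A picture is of the moment at which its call begins: read the wrist's pose just before it. camera_info takes no time and is no camera call.
- bot.close_job(): hands the job in, once; it reports no verdict.
The state is a dict: "time_s": time; "joint_positions": joint angles; "dq": joint speeds; "effort": joint torques, N m; "tcp_pos": TCP position; "tcp_rot": TCP orientation; "wrist_force": force on the tool from outside, world axes, zero at the start; "wrist_torque": the same for the moment, N m; "opening": opening from 0.0 (shut) to 1.0 (fully open).
Only numpy, scipy, OpenCV 4.12 (cv2) and the standard library are available. Lean on these libraries where they do the work, as an engineer would, in place of code of your own. Each camera call takes 0.05 s, during which the arm holds its last target. There are 200 camera calls.

## Working session

There is one attempt and no reset: what is moved stays moved. The work goes in short steps, Python scripts to look and compute and a tool call to move; the robot and the scene stay as the last step left them, time stands still between calls to the robot, and variables do not carry over. Pictures are saved under pics/ and viewed, about 8 in all and at most 12, crops included, and the job is handed in when it is done.

Besides the shell and the picture viewer there is one more tool, called after "Call:" by a JSON object that holds its "method" and its "body". move_arm: Moves the arm, as the interface text tells. Shift numbers are shares of 0.15 m and turn numbers shares of 1.5 rad, none past 1 either way. Its arguments: {"type":"object","properties":{"dp":{"type":"array"},"yaw":{"type":"array"},"grip":{"type":"array"},"newtons":{"type":"number"}},"required":["dp","yaw","grip"]}

```bash
ls; mkdir -p pics; cat > h.py <<'E'
import numpy as np, cv2
from plant import bot, capture, camera_info
def snap(n,f):
    s=bot.sense(); im=capture(n); cv2.imwrite(f'pics/{f}.png',im[...,::-1]); np.save(f'pics/{f}_T.npy',np.r_[np.array(s['tcp_rot']).ravel(),s['tcp_pos']]); return im
def RtK(n,f=None):
    c=camera_info(n); K=np.array([[c['fx'],0,c['cx']],[0,c['fy'],c['cy']],[0,0,1]])
    if n!='wrist': return np.array(c['R']),np.array(c['t']).ravel(),K
    v=np.load(f'pics/{f}_T.npy'); T=np.eye(4);T[:3,:3]=v[:9].reshape(3,3);T[:3,3]=v[9:]
    M=np.linalg.inv(T@np.array(c['hand_eye'])); return M[:3,:3],M[:3,3],K
def ray(n,uv,z,f=None):
    R,t,K=RtK(n,f); o=-R.T@t; out=[]
    for u,v in np.atleast_2d(uv):
        d=R.T@np.linalg.inv(K)@[u,v,1]; out.append(o+d*(z-o[2])/d[2])
    return np.array(out)
def proj(n,X,f=None):
    R,t,K=RtK(n,f); c=(R@np.atleast_2d(X).T).T+t; p=(K@c.T).T; return p[:,:2]/p[:,2:]
E
python3 - <<'E'
from h import *
a=snap('top','top0');b=snap('side','side0')
for n in('top','side'):
    R,t,K=RtK(n);print(n,(-R.T@t).round(3),R.round(2).tolist(),K[0,0])
s=bot.sense();print(s)
print(camera_info('wrist'))
E
```

```text
pics
top [ 0.364 -0.044  0.923] [[-0.25, -0.97, 0.0], [-0.95, 0.24, -0.2], [0.19, -0.05, -0.98]] 368.5222226650541
side [0.467 0.837 0.935] [[-1.0, -0.07, 0.0], [-0.04, 0.66, -0.75], [0.05, -0.75, -0.66]] 515.4813163768557
{'time_s': 0.1, 'joint_positions': array([-1.22416704,  0.41179736, -0.01274247,  1.59695896,  0.00559345,
        1.13426009, -0.08221038]), 'dq': array([-7.66338761e-06, -3.02966379e-03, -1.21157341e-04, -8.03089581e-04,
        2.38940837e-03,  3.81003757e-04, -1.52533490e-03]), 'effort': array([ 2.88130934e-03, -6.01827765e+01,  6.84162565e-01, -3.00091231e+01,
        1.39547102e-02,  6.44702683e-03, -2.18131527e-05]), 'tcp_pos': array([0.25182153, 0.57181452, 0.40395143]), 'tcp_rot': array([[ 4.02997712e-01,  9.15200857e-01, -4.85763260e-04],
       [ 9.15199936e-01, -4.02997997e-01, -1.30055990e-03],
       [-1.38603516e-03,  7.95521601e-05, -9.99999036e-01]]), 'wrist_force': array([-0.47275362, -0.32261338,  0.22293169]), 'wrist_torque': array([-0.03046809, -0.0017982 , -0.05441266]), 'opening': 1.0022921795547062}
{'fx': 295.336698959159, 'fy': 295.336698959159, 'cx': 318.0078994542732, 'cy': 203.02025279577165, 'hand_eye': array([[ 9.99998613e-01,  1.49534091e-03,  7.33733255e-04,
        -5.74073921e-05],
       [-1.64727913e-03,  9.53097229e-01,  3.02659806e-01,
        -7.78598573e-02],
       [-2.46739543e-04, -3.02660595e-01,  9.53098370e-01,
         3.01165762e-02],
       [ 0.00000000e+00,  0.00000000e+00,  0.00000000e+00,
         1.00000000e+00]])}
```

View pics/top0.png

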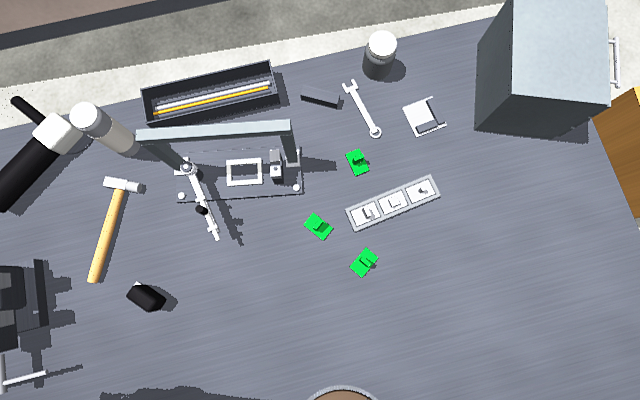

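View pics/side0.png

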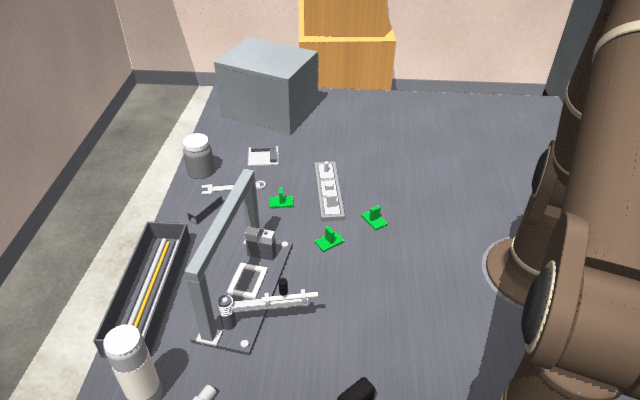

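Top view: bridge (137-293, 133), nest (244,172), knob (201,209), hinge (188,167), tray with three pockets at about (366,213), (394,202), (422,190), and three green look-alikes. Next, an enlarged crop.

```bash
python3 - <<'E'
import cv2,numpy as np
a=cv2.imread('pics/top0.png');b=cv2.imread('pics/side0.png')
c=lambda i,x,y,w,h,s:cv2.resize(i[y:y+h,x:x+w],None,fx=s,fy=s,interpolation=cv2.INTER_CUBIC)
A=np.hstack([c(a,340,165,110,75,4),c(b,300,150,60,75,4)])   #440+240 x300
B=np.hstack([c(a,165,120,145,125,2.4),c(b,185,160,140,125,2.4)]) #348+336x300
W=max(A.shape[1],B.shape[1]);p=lambda i:cv2.copyMakeBorder(i,0,0,0,W-i.shape[1],0)
cv2.imwrite('pics/crop1.png',np.vstack([p(A),p(B)]))
E
```

```text
(no output)
```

View pics/crop1.png

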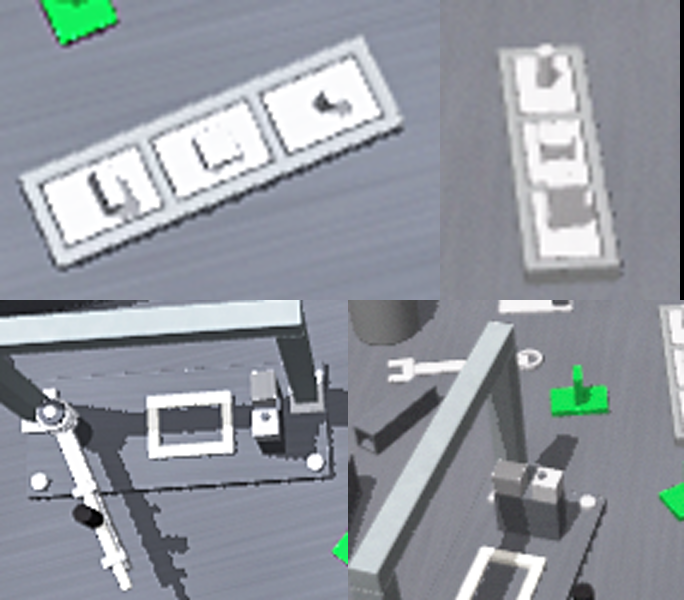

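Tray tabs: (366,213) flat lug, a thin upright plate, so this is the wanted one; (394,203) low block; (422,190) round stud. The green ones are decoys. Now I'll compute poses from the corners.

```bash
python3 - <<'E'
from h import *
tc=lambda L,s,x,y,y0:np.array([[u/s+x,(v-y0)/s+y] for u,v in L])
T=ray('top',tc([(20,178),(362,38),(405,122),(62,268)],4,340,165,0),.014)
print('tray',T.round(4).tolist(),T.mean(0).round(4),[np.linalg.norm(T[i]-T[(i+1)%4]).round(4) for i in range(4)])
Tin=ray('top',tc([(38,185),(147,143),(165,205),(62,250)],4,340,165,0),.014);print('plate',Tin.mean(0))
N=ray('top',tc([(147,397),(230,390),(234,450),(150,458)],2.4,165,120,300),.020)
print('nest',N.round(4).tolist(),N.mean(0).round(4),[np.linalg.norm(N[i]-N[(i+1)%4]).round(4) for i in range(4)])
B=ray('top',tc([(332,474),(30,498)],2.4,165,120,300),.012);print('base',B.round(4).tolist(),np.linalg.norm(B[0]-B[1]))
# side: nest frame
S=tc([(487,548),(545,556)],2.4,185,160,300)
# yaw of edges
for n,P in(('tray',[T[0]-T[1],T[3]-T[2]]),('nest',[N[0]-N[1],N[3]-N[2]]),('base',[B[1]-B[0]])):print(n,[np.degrees(np.arctan2(-p[0],p[1])).round(2) for p in P])
# detect white nest in the top view by mask at full res
im=cv2.imread('pics/top0.png')
g=cv2.cvtColor(im,cv2.COLOR_BGR2GRAY)
m=np.zeros_like(g);m[150:195,218:266]=(g[150:195,218:266]>190)*255
cs,_=cv2.findContours(m,cv2.RETR_CCOMP,cv2.CHAIN_APPROX_NONE)
for c in cs:
    if cv2.contourArea(c)>100:
        r=cv2.minAreaRect(c);P=ray('top',cv2.boxPoints(r),.02);print(cv2.contourArea(c),r,P.mean(0).round(4),[np.linalg.norm(P[i]-P[(i+1)%4]).round(4) for i in range(2)],[np.degrees(np.arctan2(*(P[(i+1)%4]-P[i])[[1,0]])).round(2) for i in range(2)])
s=cv2.imread('pics/side0.png');c=lambda i,x,y,w,h,k:cv2.resize(i[y:y+h,x:x+w],None,fx=k,fy=k,interpolation=cv2.INTER_CUBIC)
cv2.imwrite('pics/crop2.png',c(s,190,225,140,125,4.8))
E
```

```text
tray [[0.5109, -0.142, 0.014], [0.5448, -0.3774, 0.014], [0.4856, -0.387, 0.014], [0.4498, -0.1526, 0.014]] [ 0.4978 -0.2647  0.014 ] [np.float64(0.2377), np.float64(0.06), np.float64(0.2371), np.float64(0.062)]
plate [ 0.48728985 -0.18950089  0.014     ]
nest [[0.7082, 0.12, 0.02], [0.694, 0.0326, 0.02], [0.6284, 0.0427, 0.02], [0.6417, 0.1301, 0.02]] [0.668  0.0813 0.02  ] [np.float64(0.0886), np.float64(0.0664), np.float64(0.0884), np.float64(0.0673)]
base [[0.5796, -0.0512, 0.012], [0.6327, 0.2624, 0.012]] 0.3180718234877067
tray [np.float64(8.2), np.float64(8.69)]
nest [np.float64(-9.23), np.float64(-8.65)]
base [np.float64(-9.62)]
846.0 ((243.1294708251953, 171.31219482421875), (25.86267852783203, 35.552276611328125), 85.91438293457031) [0.6694 0.084  0.02  ] [np.float64(0.0908), np.float64(0.0686)] [np.float64(-100.0), np.float64(171.52)]
466.5 ((243.97349548339844, 171.15586853027344), (17.94698143005371, 29.22136688232422), 85.60128784179688) [0.6692 0.0819 0.02  ] [np.float64(0.0745), np.float64(0.0476)] [np.float64(-99.68), np.float64(171.89)]
```

View pics/crop2.png

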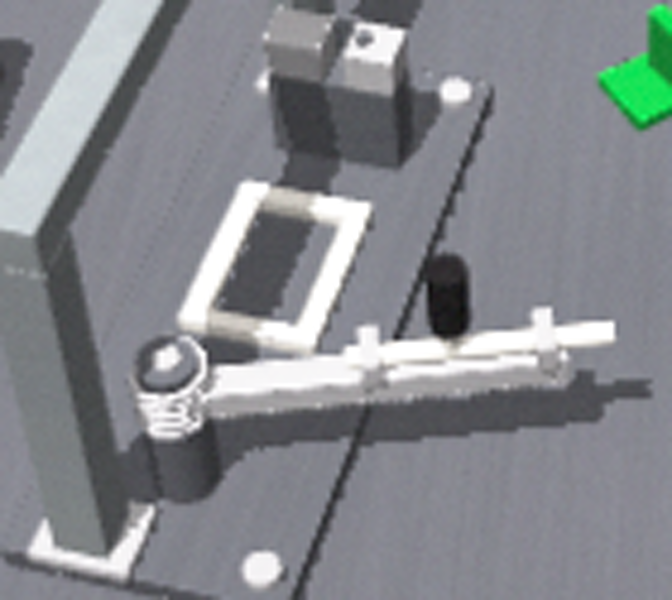

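The side view confirms the gate open, with the knob at about crop (450,295), and the nest and keeper free. The moves only offer a turn about tool z, yet a lean is needed, so I'll check the documented interface for how to tilt.

Call:
{"method": "move_arm", "body": {"dp": [[0,0,0]], "yaw": [0.05], "grip": [1]}}

```text
time_s: 0.22
tcp_pos: [0.2519, 0.5719, 0.4041]
tcp_rot: [[0.472, 0.882, -0.0], [0.882, -0.472, -0.001], [-0.001, 0.0, -1.0]]
wrist_force: [-0.3, -0.5, -0.7]
opening: 1.001
```

Call:
{"method": "move_arm", "body": {"dp": [[-0.1,0.3,-0.2],[-0.2,0.6,-0.4],[-0.3,0.85,-0.6],[-0.4,1,-0.7]], "yaw": [-0.1,-0.2,-0.3,-0.33], "grip": [1,1,1,1]}}

```text
time_s: 0.72
tcp_pos: [0.3578, 0.4467, 0.5112]
tcp_rot: [[-0.006, 1.0, 0.001], [1.0, 0.006, 0.001], [0.001, 0.001, -1.0]]
wrist_force: [0.1, 0.8, -0.2]
opening: 1.0
```

Call:
{"method": "move_arm", "body": {"dp": [[-0.3,0.3,0],[-0.7,0.6,0],[-1,0.9,0],[-1,1,0]], "yaw": [0,0,0,0], "grip": [1,1,1,1]}}

```text
time_s: 1.23
tcp_pos: [0.5092, 0.295, 0.5098]
tcp_rot: [[0.001, 1.0, 0.001], [1.0, -0.001, -0.002], [-0.002, 0.001, -1.0]]
wrist_force: [0.5, 0.1, 0.4]
opening: 0.998
```

Call:
{"method": "move_arm", "body": {"dp": [[-0.3,0.3,0],[-0.7,0.6,0],[-1,0.9,0],[-1,1,0]], "yaw": [0,0,0,0], "grip": [1,1,1,1]}}

```text
time_s: 1.72
tcp_pos: [0.6595, 0.1451, 0.5093]
tcp_rot: [[0.001, 1.0, 0.0], [1.0, -0.001, -0.003], [-0.003, 0.0, -1.0]]
wrist_force: [-0.2, 0.4, 0.2]
opening: 1.004
```

Call:
{"method": "move_arm", "body": {"dp": [[-0.3,0.3,0],[-0.7,0.6,0],[-1,0.9,0],[-1,1,0]], "yaw": [0,0,0,0], "grip": [1,1,1,1]}}

```text
time_s: 2.22
tcp_pos: [0.8097, -0.0043, 0.5081]
tcp_rot: [[0.0, 1.0, -0.002], [1.0, -0.0, -0.003], [-0.003, -0.002, -1.0]]
wrist_force: [-0.2, 0.7, 0.9]
opening: 0.998
```

Call:
{"method": "move_arm", "body": {"dp": [[0,0.3,0],[0,0.6,0],[0,0.9,0],[0,1,0]], "yaw": [0,0,0,0], "grip": [1,1,1,1]}}

```text
time_s: 2.72
tcp_pos: [0.9182, -0.0015, 0.4749]
tcp_rot: [[0.0, 1.0, 0.022], [1.0, -0.0, 0.002], [0.002, 0.022, -1.0]]
wrist_force: [-0.1, -0.2, -0.9]
opening: 1.001
```

```bash
python3 -c "
from h import *
s=bot.sense();print(s['joint_positions'].round(3))"
```

```text
[-0.082  1.136  0.476  0.147 -0.452  1.852  1.558]
```

Call:
{"method": "move_arm", "body": {"dp": [[0,0.3,0],[0,0.6,0],[0,0.9,0],[0,1,0],[0,1,0]], "yaw": [0,0,0,0,0], "grip": [1,1,1,1,1]}}

```text
time_s: 3.35
tcp_pos: [0.9224, 0.0027, 0.4807]
tcp_rot: [[-0.006, 0.999, 0.054], [1.0, 0.006, 0.002], [0.001, 0.054, -0.999]]
wrist_force: [0.4, -0.3, -0.5]
opening: 1.0
```

```bash
python3 -c "
from h import *
s=bot.sense();print(s['joint_positions'].round(3))"
```

```text
[-0.105  1.167  1.076  0.137 -1.033  1.852  1.599]
```

Call:
{"method": "move_arm", "body": {"dp": [[0,-0.3,0],[0,-0.6,0],[0,-0.9,0],[0,-1,0],[0,-1,0]], "yaw": [0,0,0,0,0], "grip": [1,1,1,1,1]}}

```text
time_s: 3.98
tcp_pos: [0.7689, 0.0018, 0.4716]
tcp_rot: [[-0.002, 0.999, 0.05], [1.0, 0.002, 0.005], [0.005, 0.05, -0.999]]
wrist_force: [1.2, 1.4, 0.1]
opening: 0.998
```

```bash
python3 -c "
from h import *
s=bot.sense();print(s['joint_positions'].round(3))"
```

```text
[-0.598  0.888  1.245  1.151 -0.852  1.559  2.021]
```

Call:
{"method": "move_arm", "body": {"dp": [[0,0,-0.3],[0,0,-0.6],[0,0,-0.9],[0,0,-1]], "yaw": [0,0,0,0], "grip": [1,1,1,1]}}

```text
time_s: 4.47
tcp_pos: [0.7644, 0.0019, 0.6263]
tcp_rot: [[-0.007, 0.998, 0.058], [1.0, 0.008, -0.001], [-0.001, 0.058, -0.998]]
wrist_force: [-0.7, -0.4, -0.6]
opening: 1.0
```

Call:
{"method": "move_arm", "body": {"dp": [[0,0,-0.3],[0,0,-0.6],[0,0,-0.9],[0,0,-1]], "yaw": [0,0,0,0], "grip": [1,1,1,1]}}

```text
time_s: 4.97
tcp_pos: [0.7348, 0.0012, 0.7183]
tcp_rot: [[-0.006, 0.996, 0.091], [1.0, 0.006, 0.001], [0.001, 0.091, -0.996]]
wrist_force: [-0.0, -0.1, -0.3]
opening: 1.001
```

```bash
python3 -c "
from h import *
s=bot.sense();print(s['joint_positions'].round(3))"
```

```text
[-0.157  0.591  0.245  0.617 -0.147  1.852  1.571]
```

Call:
{"method": "move_arm", "body": {"dp": [[0,0.4,-0.4],[0,0.8,-0.8],[0,1,-1],[0,1,-1],[0,1,-1]], "yaw": [0,0,0,0,0], "grip": [1,1,1,1,1]}}

```text
time_s: 5.6
tcp_pos: [0.6875, -0.0668, 0.843]
tcp_rot: [[0.082, 0.941, 0.329], [0.99, -0.114, 0.078], [0.111, 0.32, -0.941]]
wrist_force: [1.5, -0.0, -1.8]
opening: 1.0
```

```bash
python3 -c "
from h import *
s=bot.sense();print(s['joint_positions'].round(3))"
```

```text
[-0.037  0.517  0.287  0.455 -0.292  1.852  1.532]
```

Call:
{"method": "move_arm", "body": {"dp": [[0,0.3,-0.3],[0,0.6,-0.6],[0,0.6,-0.6],[0,0.6,-0.6]], "yaw": [0,0,0,0], "grip": [1,1,1,1]}}

```text
time_s: 6.1
tcp_pos: [0.685, -0.0702, 0.8653]
tcp_rot: [[0.076, 0.921, 0.383], [0.99, -0.115, 0.078], [0.116, 0.373, -0.92]]
wrist_force: [-1.0, -0.2, -1.3]
opening: 1.0
```

```bash
python3 -c "
from h import *
s=bot.sense();print(s['joint_positions'].round(3))"
```

```text
[ 0.01   0.525  0.18   0.38  -0.234  1.853  1.51 ]
```

Call:
{"method": "move_arm", "body": {"dp": [[-0.3,0.3,-0.3],[-0.6,0.6,-0.6],[-0.8,0.6,-0.6],[-0.8,0.6,-0.6]], "yaw": [0,0,0,0], "grip": [1,1,1,1]}}

```text
time_s: 6.6
tcp_pos: [0.6661, -0.1755, 0.8794]
tcp_rot: [[0.079, 0.896, 0.436], [0.991, -0.12, 0.067], [0.113, 0.427, -0.897]]
wrist_force: [0.8, -0.6, -1.1]
opening: 1.001
```

```bash
python3 -c "
from h import *
s=bot.sense();print(s['joint_positions'].round(3))"
```

```text
[ 0.199  0.539  0.133  0.324 -0.273  1.852  1.631]
```

Call:
{"method": "move_arm", "body": {"dp": [[-0.4,0.2,-0.3],[-0.8,0.4,-0.5],[-1,0.4,-0.5],[-1,0.4,-0.5]], "yaw": [0,0,0,0], "grip": [1,1,1,1]}}

```text
time_s: 7.1
tcp_pos: [0.6298, -0.2995, 0.8826]
tcp_rot: [[0.084, 0.871, 0.485], [0.991, -0.123, 0.05], [0.103, 0.476, -0.873]]
wrist_force: [0.5, 0.7, 0.7]
opening: 0.998
```

Call:
{"method": "move_arm", "body": {"dp": [[-0.4,0.1,-0.3],[-0.8,0.2,-0.5],[-1,0.2,-0.5],[-1,0.2,-0.5]], "yaw": [0,0,0,0], "grip": [1,1,1,1]}}

```text
time_s: 7.6
tcp_pos: [0.5705, -0.4148, 0.8819]
tcp_rot: [[0.093, 0.844, 0.529], [0.992, -0.125, 0.024], [0.087, 0.522, -0.848]]
wrist_force: [0.9, 0.9, -0.1]
opening: 1.004
```

```bash
python3 -c "
from h import *
s=bot.sense();print(s['joint_positions'].round(3))"
```

```text
[ 0.641  0.599  0.028  0.225 -0.382  1.852  1.918]
```

Call:
{"method": "move_arm", "body": {"dp": [[-0.4,0,-0.2],[-0.8,0,-0.3],[-1,0,-0.3],[-1,0,-0.3]], "yaw": [0,0,0,0], "grip": [1,1,1,1]}}

```text
time_s: 8.1
tcp_pos: [0.5083, -0.5319, 0.8598]
tcp_rot: [[0.108, 0.818, 0.565], [0.992, -0.126, -0.007], [0.066, 0.561, -0.825]]
wrist_force: [0.8, -0.4, -0.5]
opening: 1.0
```

```bash
python3 -c "
from h import *
s=bot.sense();print(s['joint_positions'].round(3))"
```

```text
[ 0.834  0.677  0.089  0.154 -0.529  1.852  2.064]
```

```bash
cat >> h.py <<'E'
def go(g,yw,back=0.,depth=.155):
    """dp (units) & yaw (units) to put grasp point g (world), jaws along world heading yw (deg CCW from +y), backed off along tool z"""
    s=bot.sense();R=np.array(s['tcp_rot']);p=np.array(s['tcp_pos']);d=R[:,2]
    a=np.radians(yw);y=np.array([-np.sin(a),np.cos(a),0]);x=y-d*(y@d);x/=np.linalg.norm(x)
    an=np.arctan2(np.cross(R[:,0],x)@d,R[:,0]@x)
    e=np.array(g)-(depth+back)*d-p
    print('t',round(s['time_s'],2),'tilt',np.degrees(np.arccos(-d[2])).round(1),'az',np.degrees(np.arctan2(d[1],d[0])).round(1),'dp',(R.T@e/.15).round(3),'yaw',round(an/1.5,3),'jawslope',np.degrees(np.arcsin(x[2])).round(1),'q',s['joint_positions'].round(2),'F',s['wrist_force'].round(1),'op',round(s['opening'],3))
G_TRAY=[.487,-.1895,.042]
E
python3 -c "
from h import *
go(G_TRAY,8.4,.1)
G=cv2.inRange(cv2.cvtColor(cv2.imread('pics/top0.png'),cv2.COLOR_BGR2HSV),(45,150,80),(75,255,255))
for c in cv2.findContours(G,0,2)[0]:
  if cv2.contourArea(c)>20:print(ray('top',c[:,0].mean(0),.01))
print(ray('top',[[483,65],[590,140]],0))
"
```

```text
t 8.1 tilt 34.4 az -0.7 dp [ 1.89  -3.465  2.702] yaw -0.165 jawslope -4.2 q [ 0.83  0.68  0.09  0.15 -0.53  1.85  2.06] F [ 0.8 -0.4 -0.5] op 1.0
[[ 0.37627895 -0.15562873  0.01      ]]
[[ 0.48747515 -0.06604464  0.01      ]]
[[ 0.62413698 -0.20392359  0.01      ]]
[[ 0.81126122 -0.61852391  0.        ]
 [ 0.53373419 -0.82034035  0.        ]]
```

Call:
{"method": "move_arm", "body": {"dp": [[0.14,-0.25,0.19],[0.28,-0.5,0.38],[0.42,-0.75,0.57],[0.55,-1,0.77]], "yaw": [-0.05,-0.1,-0.15,-0.16], "grip": [0.5,0.5,0.5,0.5]}}

```text
time_s: 8.6
tcp_pos: [0.4689, -0.4465, 0.7187]
tcp_rot: [[-0.093, 0.817, 0.568], [0.993, 0.119, -0.008], [-0.074, 0.564, -0.823]]
wrist_force: [0.5, -1.0, 1.2]
opening: 0.498
```

```bash
python3 -c "
from h import *
go(G_TRAY,8.4,.1)"
```

```text
t 8.6 tilt 34.6 az -0.8 dp [ 2.025 -2.24   2.066] yaw -0.001 jawslope -4.3 q [ 0.76  0.24  0.05  1.19 -0.45  1.28  2.53] F [ 0.5 -1.   1.2] op 0.498
```

Call:
{"method": "move_arm", "body": {"dp": [[0.25,-0.25,0.25],[0.5,-0.5,0.5],[0.75,-0.75,0.75],[1,-1,1]], "yaw": [0,0,0,0], "grip": [0.5,0.5,0.5,0.5]}}

```text
time_s: 9.1
tcp_pos: [0.4193, -0.3211, 0.5078]
tcp_rot: [[-0.091, 0.818, 0.568], [0.993, 0.116, -0.007], [-0.072, 0.563, -0.823]]
wrist_force: [0.9, -0.2, -0.5]
opening: 0.501
```

```bash
python3 -c "
from h import *
go(G_TRAY,8.4,.1)"
```

```text
t 9.1 tilt 34.6 az -0.7 dp [ 1.053 -1.278  1.106] yaw -0.003 jawslope -4.3 q [ 0.71  0.05 -0.03  1.89 -0.52  0.78  2.66] F [ 0.9 -0.2 -0.5] op 0.501
```

Call:
{"method": "move_arm", "body": {"dp": [[0.25,-0.25,0.2],[0.5,-0.5,0.4],[0.75,-0.75,0.6],[1,-1,0.8]], "yaw": [0,0,0,0], "grip": [0.5,0.5,0.5,0.5]}}

```text
time_s: 9.6
tcp_pos: [0.3728, -0.2273, 0.3634]
tcp_rot: [[-0.095, 0.824, 0.559], [0.993, 0.119, -0.006], [-0.072, 0.554, -0.829]]
wrist_force: [1.0, 0.2, -0.9]
opening: 0.499
```

```bash
python3 -c "
from h import *
go(G_TRAY,8.4,.1)
a=snap('wrist','w1')
print(proj('wrist',[G_TRAY,[.487,-.1895,.052]],'w1'))"
```

```text
t 9.6 tilt 34.0 az -0.7 dp [ 0.331 -0.531  0.5  ] yaw -0.002 jawslope -4.2 q [ 1.11  0.07 -0.57  2.25 -0.7   0.4   2.84] F [ 1.   0.2 -0.9] op 0.499
[[369.00446902 106.7751933 ]
 [369.37831839 112.87325886]]
```

View pics/w1.png

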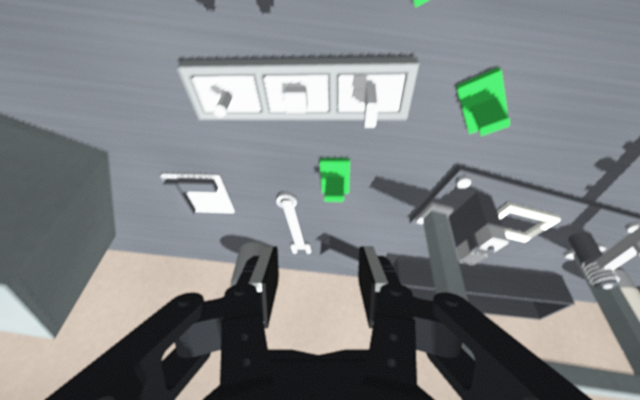

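View: tray (295,95) with the lug tab at (365,95), block at (295,97) and stud at (220,97). j7 is at its limit, so I'll give the gripper a half turn, which is the same grasp.

Call:
{"method": "move_arm", "body": {"dp": [[0,0,0],[0,0,0],[0.1,0,0],[0.2,0,0],[0.3,0,0]], "yaw": [0.12,0.24,0.36,0.48,0.6], "grip": [0.5,0.5,0.5,0.5,0.5]}}

```text
time_s: 10.28
tcp_pos: [0.3684, -0.1848, 0.3613]
tcp_rot: [[0.592, 0.58, 0.56], [0.704, -0.711, -0.009], [0.393, 0.399, -0.829]]
wrist_force: [-0.1, 0.4, 0.5]
opening: 0.499
```

Call:
{"method": "move_arm", "body": {"dp": [[0,0,0],[0,0,0],[0,0,0],[0,0,0],[0,0,0]], "yaw": [0.12,0.24,0.36,0.48,0.6], "grip": [0.5,0.5,0.5,0.5,0.5]}}

```text
time_s: 10.9
tcp_pos: [0.3685, -0.1853, 0.3614]
tcp_rot: [[0.822, -0.103, 0.56], [-0.119, -0.993, -0.009], [0.557, -0.06, -0.829]]
wrist_force: [0.3, 0.6, 0.7]
opening: 0.496
```

Call:
{"method": "move_arm", "body": {"dp": [[0,0,0],[0,0,0],[0,0,0],[0,0,0],[0,0,0]], "yaw": [0.12,0.24,0.36,0.48,0.6], "grip": [0.5,0.5,0.5,0.5,0.5]}}

```text
time_s: 11.52
tcp_pos: [0.3685, -0.1853, 0.3614]
tcp_rot: [[0.43, -0.708, 0.56], [-0.852, -0.524, -0.009], [0.299, -0.473, -0.829]]
wrist_force: [-0.2, -0.8, -0.2]
opening: 0.502
```

```bash
sed -i 's/^def go(g,yw,/def go(g,yw,/; s/y=np.array(\[-np.sin(a),np.cos(a),0\])/y=-np.array([-np.sin(a),np.cos(a),0])/' h.py; python3 -c "
from h import *
go(G_TRAY,8.4,.1)"
```

```text
t 11.53 tilt 34.0 az -0.9 dp [-0.273  0.462  0.507] yaw 0.286 jawslope 4.3 q [ 0.94  0.01 -0.49  2.31 -0.73  0.36  0.07] F [-0.2 -0.8 -0.2] op 0.502
```

Call:
{"method": "move_arm", "body": {"dp": [[-0.09,0.15,0.16],[-0.18,0.3,0.32],[-0.27,0.46,0.45],[-0.27,0.46,0.5]], "yaw": [0.1,0.2,0.285,0.285], "grip": [0.5,0.5,0.5,0.5]}}

```text
time_s: 12.02
tcp_pos: [0.3442, -0.1984, 0.273]
tcp_rot: [[0.108, -0.835, 0.539], [-0.992, -0.123, 0.008], [0.06, -0.536, -0.842]]
wrist_force: [-0.2, -0.3, 0.8]
opening: 0.497
```

```bash
python3 -c "
from h import *
go(G_TRAY,8.4,.1)
a=snap('wrist','w2')
print(proj('wrist',[G_TRAY,[.487,-.1895,.052]],'w2'))"
```

```text
t 12.03 tilt 32.6 az 0.8 dp [-0.048  0.023  0.111] yaw -0.0 jawslope 3.4 q [ 1.24  0.24 -0.78  2.41 -1.03  0.13  0.07] F [-0.2 -0.3  0.8] op 0.497
[[309.91668524 207.67429508]
 [310.32010419 204.75237744]]
```

View pics/w2.png

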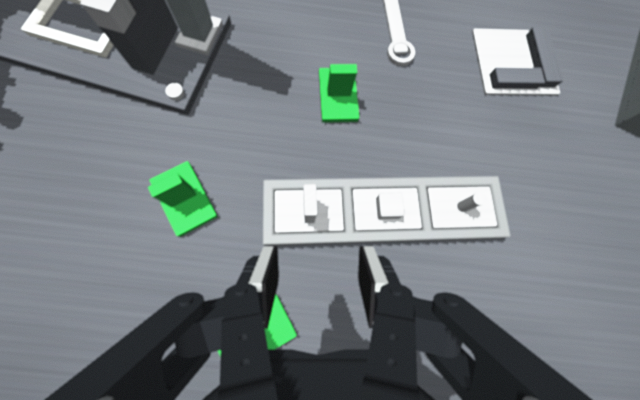

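```bash
python3 -c "
from h import *
P=ray('wrist',[(273,190),(341,188),(345,231),(277,234)],.014,'w2');print(P.round(4),P.mean(0))
T=ray('wrist',[(264,181),(500,177),(509,237),(264,244)],.014,'w2');print(T.round(4),T.mean(0), np.degrees(np.arctan2(T[0]-T[1],1)))
im=cv2.imread('pics/w2.png');cv2.imwrite('pics/w2c.png',cv2.resize(im[165:255,255:375],None,fx=5,fy=5,interpolation=cv2.INTER_CUBIC))
"
```

```text
[[ 0.5071 -0.1521  0.014 ]
 [ 0.5177 -0.2176  0.014 ]
 [ 0.4756 -0.2252  0.014 ]
 [ 0.4651 -0.1621  0.014 ]] [ 0.49138677 -0.18927779  0.014     ]
[[ 0.5151 -0.1421  0.014 ]
 [ 0.5507 -0.38    0.014 ]
 [ 0.4889 -0.3857  0.014 ]
 [ 0.4546 -0.1517  0.014 ]] [ 0.50232503 -0.26487026  0.014     ] [-2.03952983 13.38348279  0.        ]
```

View pics/w2c.png

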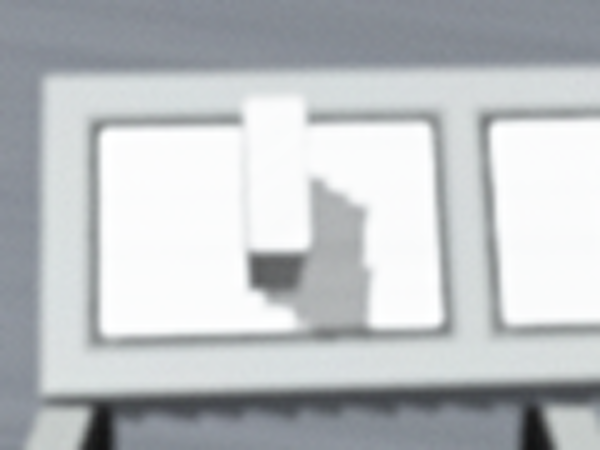

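The lug's top face is centred at (310,200), so tab x ≈ 0.49, and y agrees. Approaching.

```bash
sed -i 's/^G_TRAY.*/G_TRAY=[.4895,-.1895,.042]/' h.py; python3 -c "
from h import *
go(G_TRAY,8.4,.03)"
```

```text
t 12.07 tilt 32.7 az 0.7 dp [-0.052  0.021  0.585] yaw 0.001 jawslope 3.5 q [ 1.24  0.24 -0.78  2.4  -1.03  0.13  0.08] F [ 1.4 -0.3 -0.5] op 0.497
```

Call:
{"method": "move_arm", "body": {"dp": [[-0.02,0.01,0.15],[-0.04,0.02,0.3],[-0.05,0.02,0.45],[-0.05,0.02,0.57]], "yaw": [0,0,0,0], "grip": [0.5,0.5,0.5,0.5]}}

```text
time_s: 12.58
tcp_pos: [0.4007, -0.2109, 0.24]
tcp_rot: [[0.135, -0.856, 0.499], [-0.99, -0.132, 0.04], [0.031, -0.499, -0.866]]
wrist_force: [-0.5, -0.8, 0.1]
opening: 0.501
```

```bash
python3 -c "
from h import *
go(G_TRAY,8.4,.0)"
```

```text
t 12.57 tilt 30.0 az 4.6 dp [-0.103  0.133  0.411] yaw 0.004 jawslope 1.6 q [ 0.9   0.35 -0.48  2.31 -1.03  0.13  0.06] F [-0.5 -0.8  0.1] op 0.501
```

Call:
{"method": "move_arm", "body": {"dp": [[-0.04,0.05,0.12],[-0.08,0.1,0.25],[-0.1,0.13,0.35],[-0.1,0.13,0.41]], "yaw": [0,0,0,0], "grip": [0.5,0.5,0.5,0.5]}}

```text
time_s: 13.08
tcp_pos: [0.4236, -0.2151, 0.2066]
tcp_rot: [[0.151, -0.875, 0.46], [-0.989, -0.133, 0.071], [-0.001, -0.465, -0.885]]
wrist_force: [-0.8, 1.1, 0.2]
opening: 0.501
```

```bash
python3 -c "
from h import *
go(G_TRAY,8.4,.0)"
```

```text
t 13.07 tilt 27.7 az 8.8 dp [-0.101  0.103  0.152] yaw 0.002 jawslope -0.2 q [ 0.8   0.45 -0.4   2.26 -1.03  0.13  0.06] F [-0.8  1.1  0.2] op 0.501
```

Call:
{"method": "move_arm", "body": {"dp": [[-0.05,0.05,0.06],[-0.1,0.1,0.13],[-0.1,0.1,0.13]], "yaw": [0,0,0], "grip": [0.5,0.5,0.5]}}

```text
time_s: 13.45
tcp_pos: [0.4228, -0.2094, 0.1968]
tcp_rot: [[0.158, -0.883, 0.442], [-0.987, -0.135, 0.085], [-0.015, -0.449, -0.893]]
wrist_force: [-0.1, -0.3, 0.2]
opening: 0.5
```

```bash
python3 -c "
from h import *
go(G_TRAY,8.4,.0)"
```

```text
t 13.45 tilt 26.7 az 10.9 dp [-0.044  0.053  0.096] yaw 0.003 jawslope -1.0 q [ 0.78  0.46 -0.39  2.27 -1.03  0.13  0.06] F [-0.1 -0.3  0.2] op 0.5
```

Call:
{"method": "move_arm", "body": {"dp": [[-0.03,0.03,0.05],[-0.06,0.06,0.1],[-0.06,0.06,0.1]], "yaw": [0,0,0], "grip": [0.5,0.5,0.5]}}

```text
time_s: 13.82
tcp_pos: [0.4247, -0.2067, 0.189]
tcp_rot: [[0.163, -0.888, 0.429], [-0.986, -0.136, 0.094], [-0.025, -0.439, -0.898]]
wrist_force: [-0.7, -0.7, 0.3]
opening: 0.496
```

```bash
python3 -c "
from h import *
go(G_TRAY,8.4,.0)"
```

```text
t 13.82 tilt 26.1 az 12.3 dp [-0.018  0.031  0.043] yaw 0.003 jawslope -1.5 q [ 0.76  0.48 -0.37  2.26 -1.03  0.13  0.06] F [-0.7 -0.7  0.3] op 0.496
```

Call:
{"method": "move_arm", "body": {"dp": [[-0.025,0.02,0.03],[-0.025,0.02,0.03],[-0.025,0.02,0.03],[-0.025,0.02,0.03],[-0.025,0.02,0.03]], "yaw": [0,0,0,0,0], "grip": [0.45,0,0,0,0], "newtons": 40}}

```text
time_s: 14.45
tcp_pos: [0.4248, -0.2052, 0.1875]
tcp_rot: [[0.164, -0.89, 0.426], [-0.986, -0.136, 0.096], [-0.027, -0.436, -0.9]]
wrist_force: [-2.5, -0.4, 5.8]
opening: 0.11
```

```bash
python3 -c "
from h import *
go(G_TRAY,8.4,.0)"
```

```text
t 14.45 tilt 25.9 az 12.7 dp [-0.006  0.024  0.033] yaw 0.003 jawslope -1.7 q [ 0.76  0.48 -0.37  2.26 -1.03  0.13  0.05] F [-2.5 -0.4  5.8] op 0.11
```

Call:
{"method": "move_arm", "body": {"dp": [[-0.01,-0.1,-0.2],[-0.02,-0.2,-0.4],[-0.02,-0.3,-0.6],[-0.03,-0.4,-0.8]], "yaw": [0,0,0,0], "grip": [0,0,0,0], "newtons": 60}}

```text
time_s: 14.95
tcp_pos: [0.426, -0.2038, 0.3221]
tcp_rot: [[0.165, -0.89, 0.425], [-0.986, -0.136, 0.097], [-0.028, -0.434, -0.9]]
wrist_force: [0.5, 0.2, -2.0]
opening: 0.098
```

```bash
cat >> h.py <<'E'
NEST=np.array([.669,.082,.012]);JA=np.radians(-9.2)
JX=np.array([np.cos(JA),np.sin(JA),0]);JY=np.array([-np.sin(JA),np.cos(JA),0])
def jig(x,y,z): r=NEST+JX*x+JY*y; r[2]=z; return r
def tojig(P): d=np.atleast_2d(P)-NEST; return np.c_[d@JX,d@JY]
E
python3 - <<'E'
from h import *
# knob by black mask in both views
for n,w in(('top',(185,190,30,35)),('side',(270,270,30,35))):
    g=cv2.cvtColor(cv2.imread(f'pics/{n}0.png'),cv2.COLOR_BGR2GRAY);x,y,a,b=w
    m=np.zeros_like(g);m[y:y+b,x:x+a]=(g[y:y+b,x:x+a]<45)*255
    c=max(cv2.findContours(m,0,2)[0],key=cv2.contourArea);r=cv2.minAreaRect(c);print(n,r)
    print(ray(n,[r[0]],.118),tojig(ray(n,[r[0]],.118)))
print('hinge?',tojig(ray('top',[[165+55/2.4,120+115/2.4]],.095)), 'side',tojig(ray('side',[[190+172/4.8,225+362/4.8]],.095)))
go(jig(-.12,0,.12),-9.2)
snap('wrist','w3')
E
```

```text
top ((202.00003051757812, 210.00001525878906), (10.733125686645508, 6.260990142822266), 26.56505012512207)
[[0.57128953 0.17694311 0.118     ]] [[-0.11163317  0.07809973]]
side ((282.5, 287.5), (13.0, 7.0), 90.0)
[[0.57611163 0.18220548 0.118     ]] [[-0.10771445  0.08406536]]
hinge? [[-0.00380064  0.11563588]] side [[0.00063959 0.12406844]]
t 14.95 tilt 25.8 az 12.8 dp [-1.83  -0.431  0.728] yaw 0.19 jawslope -8.6 q [ 0.37  0.18  0.09  2.2  -0.65  0.49 -0.42] F [ 0.5  0.2 -2. ] op 0.098
```

View pics/w3.png

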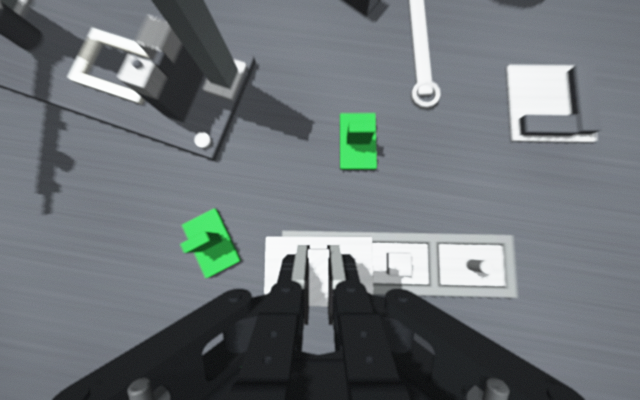

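Knob at jig (-0.11, 0.08), hinge at about (0.001, 0.122), tab held in the jaws. Carrying it to in front of the nest.

Call:
{"method": "move_arm", "body": {"dp": [[-0.33,-0.08,0.12],[-0.66,-0.16,0.25],[-0.95,-0.22,0.38]], "yaw": [0,0,0], "grip": [0,0,0]}}

```text
time_s: 15.38
tcp_pos: [0.4563, -0.0519, 0.2878]
tcp_rot: [[0.165, -0.89, 0.425], [-0.986, -0.136, 0.097], [-0.028, -0.435, -0.9]]
wrist_force: [1.1, 0.2, -2.7]
opening: 0.1
```

Call:
{"method": "move_arm", "body": {"dp": [[-0.3,-0.07,0.12],[-0.6,-0.14,0.25],[-0.88,-0.21,0.35],[-0.88,-0.21,0.35]], "yaw": [0.09,0.19,0.19,0.19], "grip": [0,0,0,0]}}

```text
time_s: 15.88
tcp_pos: [0.4846, 0.0915, 0.2572]
tcp_rot: [[-0.082, -0.903, 0.422], [-0.986, 0.137, 0.1], [-0.148, -0.408, -0.901]]
wrist_force: [0.1, 0.7, -2.7]
opening: 0.102
```

```bash
python3 - <<'E'
from h import *
go(jig(-.12,0,.12),-9.2)
go(jig(-.0,0,.09),-9.2)
snap('wrist','w4');snap('side','s4')
E
```

```text
t 15.88 tilt 25.7 az 13.3 dp [ 0.036 -0.015 -0.017] yaw 0.006 jawslope -8.7 q [-0.55  0.31  0.31  2.26 -0.5   0.15 -1.49] F [ 0.1  0.7 -2.7] op 0.102
t 15.88 tilt 25.7 az 13.3 dp [ 0.126 -0.663  0.484] yaw 0.006 jawslope -8.7 q [-0.55  0.31  0.31  2.26 -0.5   0.15 -1.49] F [ 0.1  0.7 -2.7] op 0.102
```

View pics/w4.png

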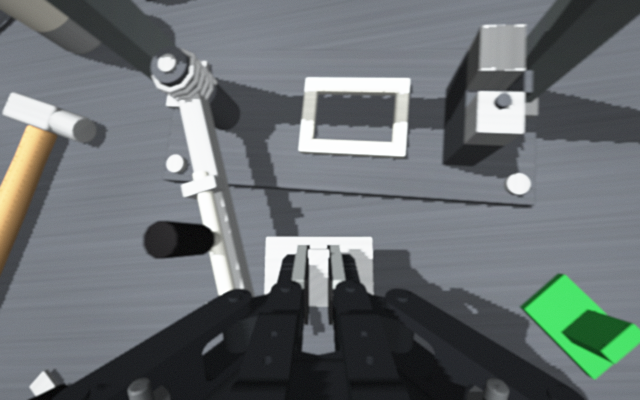

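```bash
python3 - <<'E'
from h import *
im=cv2.imread('pics/w4.png');g=cv2.cvtColor(im,cv2.COLOR_BGR2GRAY)
for P in([(306,78),(410,79),(407,157),(300,151)],[(316,92),(396,93),(393,142),(312,140)]):
    N=ray('wrist',P,.020,'w4');print(N.mean(0).round(4),[np.linalg.norm(N[i]-N[(i+1)%4]).round(4) for i in range(4)],[np.degrees(np.arctan2(-(p[0]),p[1])).round(1) for p in (N[0]-N[1],N[3]-N[2])])
s=cv2.imread('pics/s4.png');a=cv2.resize(s[210:320,205:345],None,fx=4,fy=4,interpolation=cv2.INTER_CUBIC)
b=cv2.resize(im[60:175,285:425],None,fx=4,fy=4,interpolation=cv2.INTER_CUBIC)[:,:]
h=min(a.shape[0],b.shape[0]);cv2.imwrite('pics/c4.png',cv2.resize(np.hstack([a[:h],b[:h]]),(800,int(h*800/1120))))
E
```

```text
[0.6702 0.0809 0.02  ] [np.float64(0.0889), np.float64(0.0669), np.float64(0.0891), np.float64(0.0664)] [np.float64(-10.1), np.float64(-10.5)]
[0.6696 0.0817 0.02  ] [np.float64(0.0681), np.float64(0.0424), np.float64(0.0678), np.float64(0.0433)] [np.float64(-9.8), np.float64(-9.0)]
```

View pics/c4.png

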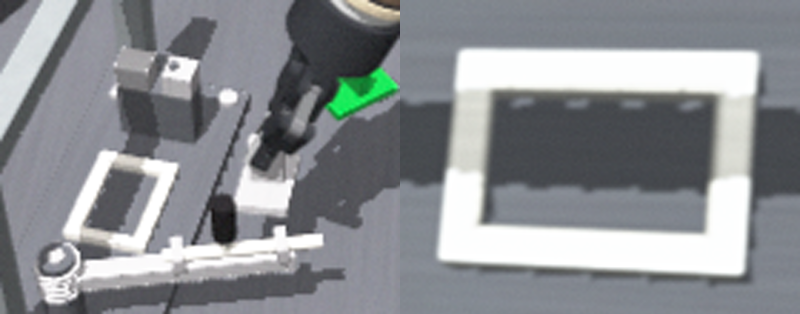

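```bash
sed -i 's/^NEST=.*/NEST=np.array([.6696,.0818,.012])/' h.py; python3 - <<'E'
from h import *
R1=np.array([[0.164,-0.89,0.426],[-0.986,-0.136,0.096],[-0.027,-0.436,-0.9]])
c=camera_info('wrist');H=np.array(c['hand_eye']);K=RtK('top')[2];K=np.array([[c['fx'],0,c['cx']],[0,c['fy'],c['cy']],[0,0,1]])
zt=R1.T@[0,0,1];zt[0]=0;zt/=np.linalg.norm(zt);yt=np.array([-1,0,0.]);xt=np.cross(yt,zt)
print('xt',xt,'world x',R1@xt)
g=np.array([0,0,.155])
for o in(-.004,-.002,0,.002,.004):
  for h in(.042,.045):
    e=g+o*xt-(h-.008)*zt+.020*xt
    for l,p in(('mid',e),('L',e+.032*yt),('R',e-.032*yt)):
        q=np.linalg.inv(H)@np.r_[p,1];u=K@q[:3];print(o,h,l,(u[:2]/u[2]).round(1),end=' ')
    print()
s=bot.sense();R=np.array(s['tcp_rot'])
print('tab axes world',(R@xt).round(3),(R@zt).round(3), 'jig tilt pitch/roll', [np.degrees((R@zt)@JX).round(1),np.degrees((R@zt)@JY).round(1)])
im=cv2.imread('pics/w4.png')
print([im[v,290].tolist() for v in range(232,242)],[im[250,u,0] for u in range(260,272)],[im[242,u,0] for u in range(366,380)])
E
```

```text
Traceback (most recent call last):
  File "h.py", line 26, in <module>
    JX=np.array([np.cos(JA),np.sin(JA),0]);JY=np.array([-np.sin(JA),np.cos(JA),0])
                        ^^
NameError: name 'JA' is not defined
```

```bash
sed -i 's/^NEST=.*/NEST=np.array([.6696,.0818,.012]);JA=np.radians(-9.3)/' h.py; python3 - <<'E'
from h import *
R1=np.array([[0.164,-0.89,0.426],[-0.986,-0.136,0.096],[-0.027,-0.436,-0.9]])
c=camera_info('wrist');H=np.array(c['hand_eye']);K=np.array([[c['fx'],0,c['cx']],[0,c['fy'],c['cy']],[0,0,1]])
zt=R1.T@[0,0,1];zt[0]=0;zt/=np.linalg.norm(zt);yt=np.array([-1,0,0.]);xt=np.cross(yt,zt)
print('xt',xt,'world x',R1@xt)
g=np.array([0,0,.155])
for o in(-.004,-.002,0,.002,.004):
  for h in(.042,.045):
    e=g+o*xt-(h-.008)*zt+.020*xt
    for l,p in(('L',e+.032*yt),('R',e-.032*yt)):
        q=np.linalg.inv(H)@np.r_[p,1];u=K@q[:3];print(o,h,l,(u[:2]/u[2]).round(1),end=' ')
    print()
s=bot.sense();R=np.array(s['tcp_rot'])
print('tab axes world',(R@xt).round(3),(R@zt).round(3), 'jig tilt pitch/roll', [np.degrees((R@zt)@JX).round(1),np.degrees((R@zt)@JY).round(1)])
im=cv2.imread('pics/w4.png')
print([im[v,290,0] for v in range(230,244)],[im[250,u,0] for u in range(258,274)],[im[242,u,0] for u in range(366,380)])
E
```

```text
xt [ 0.         -0.8999568   0.43597907] world x [ 9.86688640e-01  1.64248116e-01 -4.12956499e-18]
-0.004 0.042 L [265.4 243.9] -0.004 0.042 R [371.4 244.1] 
-0.004 0.045 L [266.3 243.9] -0.004 0.045 R [370.5 244.1] 
-0.002 0.042 L [265.5 240.5] -0.002 0.042 R [371.3 240.7] 
-0.002 0.045 L [266.4 240.6] -0.002 0.045 R [370.4 240.8] 
0 0.042 L [265.6 237.2] 0 0.042 R [371.2 237.4] 
0 0.045 L [266.5 237.4] 0 0.045 R [370.4 237.5] 
0.002 0.042 L [265.7 233.9] 0.002 0.042 R [371.2 234.1] 
0.002 0.045 L [266.5 234.1] 0.002 0.045 R [370.3 234.3] 
0.004 0.042 L [265.8 230.6] 0.004 0.042 R [371.1 230.8] 
0.004 0.045 L [266.6 230.8] 0.004 0.045 R [370.2 231. ] 
tab axes world [ 0.996 -0.087 -0.025] [ 0.012 -0.15   0.989] jig tilt pitch/roll [np.float64(2.0), np.float64(-8.3)]
[np.uint8(80), np.uint8(80), np.uint8(75), np.uint8(75), np.uint8(76), np.uint8(91), np.uint8(157), np.uint8(239), np.uint8(251), np.uint8(251), np.uint8(249), np.uint8(250), np.uint8(249), np.uint8(249)] [np.uint8(139), np.uint8(141), np.uint8(140), np.uint8(142), np.uint8(139), np.uint8(137), np.uint8(157), np.uint8(207), np.uint8(242), np.uint8(250), np.uint8(250), np.uint8(250), np.uint8(250), np.uint8(250), np.uint8(250), np.uint8(250)] [np.uint8(246), np.uint8(246), np.uint8(247), np.uint8(247), np.uint8(246), np.uint8(236), np.uint8(192), np.uint8(151), np.uint8(137), np.uint8(140), np.uint8(139), np.uint8(140), np.uint8(141), np.uint8(142)]
```

```bash
python3 - <<'E'
from h import *
go(jig(.0015,-.006,.09),-9.3)
E
```

```text
t 15.97 tilt 25.8 az 12.8 dp [ 0.127 -0.668  0.491] yaw 0.003 jawslope -8.6 q [-0.55  0.31  0.31  2.26 -0.5   0.15 -1.49] F [ 0.5 -0.2 -3.7] op 0.101
```

Call:
{"method": "move_arm", "body": {"dp": [[0.03,-0.2,0.12],[0.08,-0.4,0.27],[0.13,-0.6,0.42],[0.13,-0.67,0.49]], "yaw": [0,0,0,0], "grip": [0,0,0,0]}}

```text
time_s: 16.48
tcp_pos: [0.6066, 0.0549, 0.2303]
tcp_rot: [[-0.098, -0.899, 0.427], [-0.984, 0.152, 0.093], [-0.149, -0.411, -0.9]]
wrist_force: [-0.8, -0.0, -1.6]
opening: 0.1
```

```bash
python3 - <<'E'
from h import *
go(jig(.0015,-.006,.066),-9.3)
R=np.array(bot.sense()['tcp_rot']);zt=R@np.array([0,-.436,-.9]);print(zt@JX,zt@JY)
E
```

```text
t 16.48 tilt 25.9 az 12.3 dp [-0.015  0.091  0.146] yaw -0.003 jawslope -8.4 q [-0.3   0.51  0.18  2.   -0.54  0.21 -1.37] F [-0.8 -0.  -1.6] op 0.1
0.03213469115082551 -0.14676048969800398
```

Call:
{"method": "move_arm", "body": {"dp": [[-0.01,0.05,0.08],[-0.01,0.09,0.145],[-0.01,0.107,0.182],[-0.01,0.107,0.182]], "yaw": [0,0,0,0], "grip": [0,0,0,0]}}

```text
time_s: 16.98
tcp_pos: [0.6026, 0.0656, 0.1999]
tcp_rot: [[-0.092, -0.9, 0.426], [-0.984, 0.147, 0.096], [-0.149, -0.411, -0.899]]
wrist_force: [3.6, 0.3, -2.6]
opening: 0.099
```

```bash
python3 - <<'E'
from h import *
go(jig(.0015,-.006,.057),-9.3)
snap('side','s5')
E
```

```text
t 16.98 tilt 25.9 az 12.7 dp [ 0.034 -0.004  0.022] yaw 0.0 jawslope -8.6 q [-0.28  0.55  0.12  2.02 -0.58  0.14 -1.33] F [ 3.6  0.3 -2.6] op 0.099
```

Call:
{"method": "move_arm", "body": {"dp": [[0.02,0,0],[0.034,0,0.005],[0.034,0,0.01]], "yaw": [0,0,0], "grip": [0,0,0]}}

```text
time_s: 17.4
tcp_pos: [0.6028, 0.0611, 0.1982]
tcp_rot: [[-0.092, -0.9, 0.426], [-0.984, 0.146, 0.097], [-0.15, -0.411, -0.899]]
wrist_force: [1.2, 3.9, 2.4]
opening: 0.105
```

```bash
python3 - <<'E'
from h import *
go(jig(.0015,-.006,.057),-9.3)
E
```

```text
t 17.4 tilt 25.9 az 12.9 dp [ 0.005 -0.003  0.014] yaw 0.001 jawslope -8.7 q [-0.26  0.56  0.11  2.02 -0.59  0.14 -1.3 ] F [1.2 3.9 2.4] op 0.105
```

Call:
{"method": "move_arm", "body": {"dp": [[0,0,0],[0,0,0],[0,0,0],[0,0,0]], "yaw": [0,0,0,0], "grip": [0.2,0.3,0.35,0.35]}}

```text
time_s: 17.9
tcp_pos: [0.6026, 0.0602, 0.1976]
tcp_rot: [[-0.093, -0.9, 0.425], [-0.984, 0.147, 0.096], [-0.149, -0.41, -0.9]]
wrist_force: [0.2, -0.2, 0.6]
opening: 0.354
```

```bash
python3 - <<'E'
from h import *
go(jig(.0015,-.006,.057),-9.3)
a=snap('wrist','w6');b=snap('side','s6')
A=cv2.resize(a[150:350,220:420],(560,560),interpolation=cv2.INTER_CUBIC)
B=cv2.resize(b[220:310,215:295],None,fx=3,fy=3,interpolation=cv2.INTER_CUBIC)
B=cv2.copyMakeBorder(B,0,560-B.shape[0],0,0,0)
cv2.imwrite('pics/c6.png',np.hstack([A,B])[...,::-1])
E
```

```text
t 17.9 tilt 25.9 az 12.7 dp [-0.003 -0.006  0.011] yaw 0.0 jawslope -8.6 q [-0.26  0.56  0.11  2.02 -0.59  0.14 -1.3 ] F [ 0.2 -0.2  0.6] op 0.354
```

View pics/c6.png

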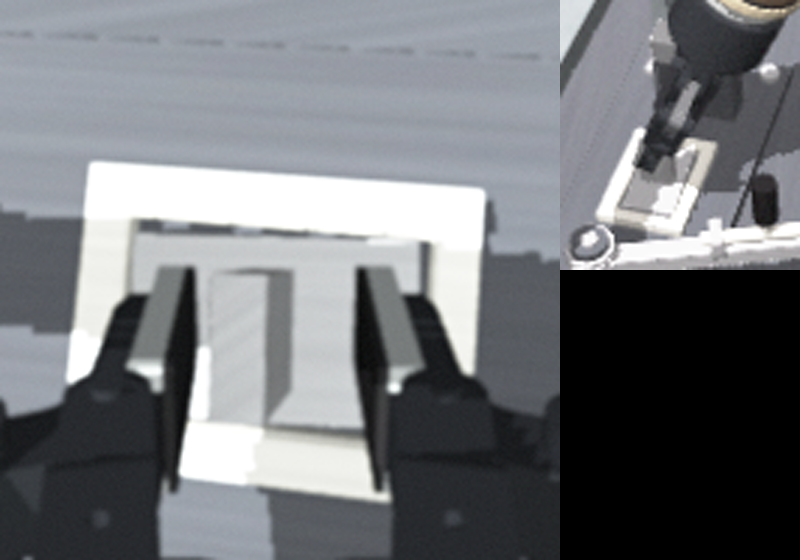

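Tab lies flat in the nest and the fingers are clear of the lug; the plate sits about 2 mm to +y, inside the tolerance. I'll centre on the lug, back out and locate the knob.

Call:
{"method": "move_arm", "body": {"dp": [[-0.03,0,0],[-0.03,0,-0.2],[-0.03,0,-0.45],[-0.03,0,-0.65]], "yaw": [0,0,0,0], "grip": [0.35,0.35,0.4,0.5]}}

```text
time_s: 18.5
tcp_pos: [0.5612, 0.0558, 0.2873]
tcp_rot: [[-0.092, -0.9, 0.426], [-0.984, 0.147, 0.097], [-0.15, -0.41, -0.9]]
wrist_force: [-0.4, 0.1, 0.2]
opening: 0.5
```

```bash
python3 - <<'E'
from h import *
A=[];b=[]
for n,uv in(('top',(202,210)),('side',(282.5,287.5))):
    R,t,K=RtK(n);P=K@np.c_[R,t]
    for i in(0,1):A.append(uv[i]*P[2,:3]-P[i,:3]);b.append(P[i,3]-uv[i]*P[2,3])
X=np.linalg.lstsq(np.array(A),np.array(b),rcond=None)[0];print('tri knob',X,tojig(X))
w=cv2.imread('pics/w4.png');m=(cv2.cvtColor(w,cv2.COLOR_BGR2GRAY)<28).astype(np.uint8)*255
m2=np.zeros_like(m);m2[215:270,135:222]=m[215:270,135:222]
c=max(cv2.findContours(m2,0,2)[0],key=cv2.contourArea);r=cv2.minAreaRect(c);print(r)
for uv,z in((r[0],.118),((162,240),.136)):
    k=ray('wrist',[uv],z,'w4');print(k,tojig(k))
k=jig(-.114,.081,.118)
go(k,-9.3,.05)
E
```

```text
tri knob [0.57545481 0.17827169 0.1125895 ] [[-0.10849791  0.07998942]]
((188.5, 239.5), (33.0, 47.0), 90.0)
[[0.57350218 0.17386377 0.118     ]] [[-0.10971254  0.07532389]]
[[0.57348529 0.17587237 0.136     ]] [[-0.11005381  0.07730335]]
t 18.5 tilt 25.9 az 12.8 dp [-0.653  0.531 -0.246] yaw 0.0 jawslope -8.6 q [-0.45  0.36  0.33  2.08 -0.5   0.3  -1.41] F [-0.4  0.1  0.2] op 0.5
```

Call:
{"method": "move_arm", "body": {"dp": [[-0.2,0.17,-0.08],[-0.4,0.35,-0.16],[-0.62,0.53,-0.24],[-0.63,0.53,-0.24]], "yaw": [0,0,0,0], "grip": [0.6,0.6,0.6,0.6]}}

```text
time_s: 19.0
tcp_pos: [0.4809, 0.1625, 0.3]
tcp_rot: [[-0.082, -0.902, 0.424], [-0.985, 0.137, 0.102], [-0.15, -0.409, -0.9]]
wrist_force: [0.5, -0.7, 0.5]
opening: 0.603
```

```bash
python3 - <<'E'
from h import *
go(jig(-.1125,.078,.119),-9.3)
a=snap('wrist','w7');print(proj('wrist',[jig(-.1095,.078,.136),jig(-.1095,.078,.1)],'w7'))
g=cv2.cvtColor(a,cv2.COLOR_RGB2GRAY)
m=cv2.inRange(g,0,30);m[300:]=0
for c in cv2.findContours(m,0,2)[0]:
    if 60<cv2.contourArea(c):print(cv2.contourArea(c),cv2.boundingRect(c))
# tab check
P=proj('wrist',[jig(0,0,.058)],'w7');print(P)
E
```

```text
t 19.0 tilt 25.8 az 13.5 dp [ 0.037 -0.036  0.317] yaw 0.007 jawslope -8.9 q [-0.98  0.28  0.62  2.21 -0.32  0.27 -1.81] F [ 0.5 -0.7  0.5] op 0.603
[[324.0290481  222.38366142]
 [330.74593307 225.24839672]]
437.0 (368, 249, 16, 51)
455.0 (253, 249, 16, 51)
657.0 (512, 73, 32, 55)
1220.5 (0, 25, 40, 64)
[[439.07819527 103.16790587]]
```

```bash
python3 - <<'E'
from h import *
a=cv2.imread('pics/w7.png');g=cv2.cvtColor(a,cv2.COLOR_BGR2GRAY)
print(g[190:262:5,284:372:5])
E
```

```text
[[146 145 144 144 153 139 124 255 255 195 149 140 109  78  80  81  83 145]
 [143 143 144 143 142 143 239 254 255 235 221 143 143  81  81  82  79 137]
 [146 146 146 147 145 145 176 252 255 253 189 145 147  94  83  79  82 111]
 [151 153 153 151 149 149 148 251 255 255 191 146 143 107  80  80  79  80]
 [148 148 145 147 146 147 104  51  48 121 176 186 145 124  80  83  83  83]
 [148 146 144 147 146 128  49  53  52  53  44 153 145 146  80  82  81  80]
 [145 145 143 144 144  70  56  54  53  51  50  42 138 147  98  81  83  83]
 [150 150 151 149 152  73  51  54  51  54  50  17 140 146 136  82  80  82]
 [147 150 148 147 147 131  49  51  51  51  46  28 177 148 143  81  82  79]
 [151 150 148 147 149 148 116  52  50  38  42 214 192 144 147  88  83  80]
 [146 146 149 150 150 149 150 146 145 251 255 254 192 140 146  99  79  81]
 [148 148 150 148 150 145 143 142 143 251 255 255 226 173 147 146  80  81]
 [144 143 146 146 144 144 146 147 148 224 254 255 250 228 141 142  78  28]
 [144 145 145 145 144 146 147 148 149 158 250 255 255 193 141 148 121  20]
 [150 147 146 149 149 148 147 146 146 142 240 250 255 205 162 144 130  24]]
```

Call:
{"method": "move_arm", "body": {"dp": [[0.03,-0.03,0.1],[0.03,-0.035,0.2],[0.03,-0.035,0.315],[0.03,-0.035,0.315]], "yaw": [0,0,0,0], "grip": [0.6,0.6,0.6,0.6]}}

```text
time_s: 19.55
tcp_pos: [0.5086, 0.1543, 0.2581]
tcp_rot: [[-0.096, -0.9, 0.425], [-0.984, 0.149, 0.094], [-0.148, -0.409, -0.9]]
wrist_force: [-0.1, -0.8, 0.4]
opening: 0.605
```

```bash
python3 - <<'E'
from h import *
go(jig(-.1125,.079,.119),-9.3)
E
```

```text
t 19.55 tilt 25.8 az 12.5 dp [-0.058  0.027 -0.006] yaw -0.001 jawslope -8.5 q [-0.77  0.38  0.44  2.18 -0.44  0.19 -1.68] F [-0.1 -0.8  0.4] op 0.605
```

Call:
{"method": "move_arm", "body": {"dp": [[-0.055,0.025,0],[-0.055,0.025,0],[-0.055,0.025,0],[-0.055,0.025,0],[-0.055,0.025,0]], "yaw": [0,0,0,0,0], "grip": [0.6,0.4,0,0,0], "newtons": 60}}

```text
time_s: 20.18
tcp_pos: [0.505, 0.1631, 0.2591]
tcp_rot: [[-0.094, -0.9, 0.426], [-0.985, 0.147, 0.094], [-0.148, -0.411, -0.9]]
wrist_force: [-5.4, -7.5, 10.1]
opening: 0.214
```

```bash
cat >> h.py <<'E'
H=np.array([.002,.1215])
def gate(q,r=.120,off=(-.003,0),z=.119):
    k=H+r*np.array([np.sin(q-1.2),-np.cos(q-1.2)])+off
    return jig(k[0],k[1],z)
def st():
    s=bot.sense();R=np.array(s['tcp_rot']);g=np.array(s['tcp_pos'])+.155*R[:,2];j=tojig(g)[0];F=s['wrist_force']
    v=j-H;print('g jig',j.round(4),'z',g[2].round(4),'from hinge r',np.hypot(*(v-[-.003,0])).round(4),'q',(1.2+np.arctan2(v[0]+.003,-v[1])).round(3),'Fjig',(F@JX).round(1),(F@JY).round(1),F[2].round(1))
E
python3 - <<'E'
from h import *
st()
for q in(.3,.6,.9,1.2):go(gate(q),-9.3)
E
```

```text
g jig [-0.1127  0.0787] z 0.1197 from hinge r 0.1196 q -0.005 Fjig -4.1 -8.3 10.1
t 20.18 tilt 25.9 az 12.5 dp [ 0.218 -0.106  0.017] yaw 0.0 jawslope -8.5 q [-0.81  0.38  0.46  2.18 -0.44  0.19 -1.7 ] F [-5.4 -7.5 10.1] op 0.214
t 20.18 tilt 25.9 az 12.5 dp [ 0.391 -0.265  0.062] yaw 0.0 jawslope -8.5 q [-0.81  0.38  0.46  2.18 -0.44  0.19 -1.7 ] F [-5.4 -7.5 10.1] op 0.214
t 20.18 tilt 25.9 az 12.5 dp [ 0.508 -0.462  0.132] yaw 0.0 jawslope -8.5 q [-0.81  0.38  0.46  2.18 -0.44  0.19 -1.7 ] F [-5.4 -7.5 10.1] op 0.214
t 20.18 tilt 25.9 az 12.5 dp [ 0.559 -0.677  0.222] yaw 0.0 jawslope -8.5 q [-0.81  0.38  0.46  2.18 -0.44  0.19 -1.7 ] F [-5.4 -7.5 10.1] op 0.214
```

Call:
{"method": "move_arm", "body": {"dp": [[0.115,-0.045,0.005],[0.218,-0.106,0.017],[0.31,-0.18,0.037],[0.391,-0.265,0.062],[0.391,-0.265,0.062]], "yaw": [0,0,0,0,0], "grip": [0,0,0,0,0], "newtons": 80}}

```text
time_s: 20.8
tcp_pos: [0.5392, 0.0997, 0.2588]
tcp_rot: [[-0.094, -0.9, 0.426], [-0.984, 0.148, 0.095], [-0.148, -0.41, -0.9]]
wrist_force: [-15.6, -7.1, 21.4]
opening: 0.201
```

```bash
python3 - <<'E'
from h import *
st()
for q in(.75,.9,1.05,1.15,1.2):go(gate(q),-9.3)
E
```

```text
g jig [-0.0688  0.0217] z 0.1194 from hinge r 0.1206 q 0.603 Fjig -14.2 -9.5 21.4
t 20.8 tilt 25.9 az 12.5 dp [ 0.062 -0.094  0.035] yaw -0.0 jawslope -8.5 q [-0.53  0.39  0.3   2.14 -0.46  0.2  -1.54] F [-15.6  -7.1  21.4] op 0.201
t 20.8 tilt 25.9 az 12.5 dp [ 0.112 -0.195  0.073] yaw -0.0 jawslope -8.5 q [-0.53  0.39  0.3   2.14 -0.46  0.2  -1.54] F [-15.6  -7.1  21.4] op 0.201
t 20.8 tilt 25.9 az 12.5 dp [ 0.146 -0.302  0.116] yaw -0.0 jawslope -8.5 q [-0.53  0.39  0.3   2.14 -0.46  0.2  -1.54] F [-15.6  -7.1  21.4] op 0.201
t 20.8 tilt 25.9 az 12.5 dp [ 0.16  -0.375  0.147] yaw -0.0 jawslope -8.5 q [-0.53  0.39  0.3   2.14 -0.46  0.2  -1.54] F [-15.6  -7.1  21.4] op 0.201
t 20.8 tilt 25.9 az 12.5 dp [ 0.163 -0.411  0.163] yaw -0.0 jawslope -8.5 q [-0.53  0.39  0.3   2.14 -0.46  0.2  -1.54] F [-15.6  -7.1  21.4] op 0.201
```

Call:
{"method": "move_arm", "body": {"dp": [[0.062,-0.096,0.032],[0.112,-0.197,0.068],[0.146,-0.304,0.111],[0.158,-0.362,0.137],[0.158,-0.362,0.137]], "yaw": [0,0,0,0,0], "grip": [0,0,0,0,0]}}

```text
time_s: 21.42
tcp_pos: [0.5949, 0.0694, 0.259]
tcp_rot: [[-0.095, -0.899, 0.427], [-0.985, 0.148, 0.092], [-0.146, -0.411, -0.9]]
wrist_force: [-11.9, -8.6, 14.8]
opening: 0.205
```

```bash
python3 - <<'E'
from h import *
st()
for q in(1.12,1.15):
  for r in(.120,.125,.13):go(gate(q,r),-9.3)
E
```

```text
g jig [-0.0088  0.0005] z 0.1195 from hinge r 0.1212 q 1.136 Fjig -10.3 -10.4 14.8
t 21.43 tilt 25.9 az 12.2 dp [-0.009  0.012 -0.   ] yaw -0.0 jawslope -8.4 q [-0.39  0.45  0.25  2.01 -0.47  0.26 -1.46] F [-11.9  -8.6  14.8] op 0.205
t 21.43 tilt 25.9 az 12.2 dp [ 0.023  0.015 -0.007] yaw -0.0 jawslope -8.4 q [-0.39  0.45  0.25  2.01 -0.47  0.26 -1.46] F [-11.9  -8.6  14.8] op 0.205
t 21.43 tilt 25.9 az 12.2 dp [ 0.056  0.017 -0.013] yaw -0.0 jawslope -8.4 q [-0.39  0.45  0.25  2.01 -0.47  0.26 -1.46] F [-11.9  -8.6  14.8] op 0.205
t 21.43 tilt 25.9 az 12.2 dp [-0.006 -0.009  0.009] yaw -0.0 jawslope -8.4 q [-0.39  0.45  0.25  2.01 -0.47  0.26 -1.46] F [-11.9  -8.6  14.8] op 0.205
t 21.43 tilt 25.9 az 12.2 dp [ 0.027 -0.008  0.003] yaw -0.0 jawslope -8.4 q [-0.39  0.45  0.25  2.01 -0.47  0.26 -1.46] F [-11.9  -8.6  14.8] op 0.205
t 21.43 tilt 25.9 az 12.2 dp [ 0.059 -0.006 -0.003] yaw -0.0 jawslope -8.4 q [-0.39  0.45  0.25  2.01 -0.47  0.26 -1.46] F [-11.9  -8.6  14.8] op 0.205
```

Call:
{"method": "move_arm", "body": {"dp": [[0.015,0.003,-0.002],[0.03,0.006,-0.004],[0.045,0.008,-0.007],[0.055,0.01,-0.008],[0.055,0.01,-0.008]], "yaw": [0,0,0,0,0], "grip": [0,0,0,0,0]}}

```text
time_s: 22.05
tcp_pos: [0.592, 0.0662, 0.2588]
tcp_rot: [[-0.088, -0.9, 0.426], [-0.985, 0.143, 0.098], [-0.15, -0.411, -0.899]]
wrist_force: [-9.4, 3.0, 13.5]
opening: 0.206
```

```bash
python3 - <<'E'
from h import *
st()
for q in(1.12,1.15,1.2,1.26):
  for r in(.128,):go(gate(q,r),-9.3)
E
```

```text
g jig [-0.0113 -0.0021] z 0.1194 from hinge r 0.1241 q 1.117 Fjig -9.7 1.4 13.5
t 22.05 tilt 25.9 az 13.0 dp [ 0.026  0.001 -0.001] yaw 0.003 jawslope -8.7 q [-0.37  0.45  0.23  2.02 -0.48  0.26 -1.44] F [-9.4  3.  13.5] op 0.206
t 22.05 tilt 25.9 az 13.0 dp [ 0.03  -0.022  0.009] yaw 0.003 jawslope -8.7 q [-0.37  0.45  0.23  2.02 -0.48  0.26 -1.44] F [-9.4  3.  13.5] op 0.206
t 22.05 tilt 25.9 az 13.0 dp [ 0.034 -0.061  0.026] yaw 0.003 jawslope -8.7 q [-0.37  0.45  0.23  2.02 -0.48  0.26 -1.44] F [-9.4  3.  13.5] op 0.206
t 22.05 tilt 25.9 az 13.0 dp [ 0.036 -0.108  0.047] yaw 0.003 jawslope -8.7 q [-0.37  0.45  0.23  2.02 -0.48  0.26 -1.44] F [-9.4  3.  13.5] op 0.206
```

Call:
{"method": "move_arm", "body": {"dp": [[0.01,-0.008,0.003],[0.015,-0.018,0.007],[0.016,-0.028,0.011],[0.017,-0.038,0.015],[0.018,-0.048,0.02]], "yaw": [0,0,0,0,0], "grip": [0,0,0,0,0]}}

```text
time_s: 22.68
tcp_pos: [0.5996, 0.0629, 0.2588]
tcp_rot: [[-0.088, -0.9, 0.426], [-0.985, 0.143, 0.099], [-0.15, -0.411, -0.899]]
wrist_force: [-9.4, 4.0, 14.8]
opening: 0.201
```

```bash
python3 - <<'E'
from h import *
st()
E
```

```text
g jig [-0.0033 -0.0042] z 0.1194 from hinge r 0.1257 q 1.182 Fjig -10.0 2.4 14.8
```

Call:
{"method": "move_arm", "body": {"dp": [[0.01,-0.008,0.003],[0.012,-0.016,0.006],[0.014,-0.024,0.01],[0.015,-0.032,0.014],[0.015,-0.04,0.017]], "yaw": [0,0,0,0,0], "grip": [0,0,0,0,0]}}

```text
time_s: 23.3
tcp_pos: [0.6056, 0.0608, 0.2588]
tcp_rot: [[-0.087, -0.901, 0.426], [-0.985, 0.142, 0.1], [-0.15, -0.411, -0.899]]
wrist_force: [-11.3, 4.7, 15.6]
opening: 0.201
```

```bash
python3 - <<'E'
from h import *
st()
E
```

```text
g jig [ 0.0029 -0.0052] z 0.1194 from hinge r 0.1267 q 1.231 Fjig -11.9 2.8 15.6
```

Call:
{"method": "move_arm", "body": {"dp": [[0.02,0.003,-0.002],[0.04,0.006,-0.004],[0.04,0.006,-0.004]], "yaw": [0,0,0], "grip": [0,0,0]}}

```text
time_s: 23.68
tcp_pos: [0.6052, 0.0594, 0.2587]
tcp_rot: [[-0.081, -0.9, 0.428], [-0.985, 0.138, 0.105], [-0.154, -0.413, -0.898]]
wrist_force: [-1.4, 16.9, 9.9]
opening: 0.205
```

```bash
python3 - <<'E'
from h import *
st()
E
```

```text
g jig [ 0.0029 -0.0058] z 0.1195 from hinge r 0.1273 q 1.231 Fjig -4.1 16.4 9.9
```

Call:
{"method": "move_arm", "body": {"dp": [[0,-0.008,0.003],[0,-0.016,0.006],[0,-0.024,0.01],[0,-0.028,0.012],[0,-0.028,0.012]], "yaw": [0,0,0,0,0], "grip": [0,0,0,0,0]}}

```text
time_s: 24.3
tcp_pos: [0.6075, 0.059, 0.2586]
tcp_rot: [[-0.081, -0.902, 0.423], [-0.985, 0.138, 0.106], [-0.154, -0.408, -0.9]]
wrist_force: [-19.0, 15.1, 24.7]
opening: 0.198
```

```bash
python3 - <<'E'
from h import *
st()
E
```

```text
g jig [ 0.0045 -0.0057] z 0.1191 from hinge r 0.1273 q 1.243 Fjig -21.2 11.9 24.7
```

Call:
{"method": "move_arm", "body": {"dp": [[0,0.01,-0.004],[0,0.02,-0.008],[0,0.028,-0.012],[0,0.036,-0.016],[0,0.044,-0.019]], "yaw": [0,0,0,0,0], "grip": [0,0,0,0,0]}}

```text
time_s: 24.92
tcp_pos: [0.6045, 0.0596, 0.2587]
tcp_rot: [[-0.081, -0.898, 0.432], [-0.985, 0.139, 0.103], [-0.153, -0.417, -0.896]]
wrist_force: [16.3, 18.0, -4.9]
opening: 0.197
```

```bash
python3 - <<'E'
from h import *
st()
E
```

```text
g jig [ 0.0028 -0.0058] z 0.1199 from hinge r 0.1273 q 1.23 Fjig 13.2 20.4 -4.9
```

Call:
{"method": "move_arm", "body": {"dp": [[0,-0.014,0.006],[0.01,-0.028,0.012],[0.025,-0.027,0.012],[0.04,-0.026,0.011],[0.04,-0.026,0.011]], "yaw": [0,0,0,0,0], "grip": [0,0,0,0,0]}}

```text
time_s: 25.55
tcp_pos: [0.6058, 0.0579, 0.2585]
tcp_rot: [[-0.074, -0.901, 0.426], [-0.985, 0.134, 0.111], [-0.157, -0.412, -0.898]]
wrist_force: [-6.8, 28.4, 15.6]
opening: 0.199
```

```bash
python3 - <<'E'
from h import *
st()
E
```

```text
g jig [ 0.0034 -0.0062] z 0.1194 from hinge r 0.1277 q 1.234 Fjig -11.3 26.9 15.6
```

Call:
{"method": "move_arm", "body": {"dp": [[-0.03,0,0],[-0.058,0,0],[-0.058,0.01,-0.004],[-0.058,0.02,-0.008],[-0.058,0.03,-0.012]], "yaw": [0,0,0,0,0], "grip": [0,0,0,0,0]}}

```text
time_s: 26.18
tcp_pos: [0.6033, 0.0604, 0.2588]
tcp_rot: [[-0.084, -0.899, 0.431], [-0.985, 0.14, 0.101], [-0.152, -0.416, -0.897]]
wrist_force: [9.0, 13.7, -0.1]
opening: 0.204
```

```bash
python3 - <<'E'
from h import *
st()
E
```

```text
g jig [ 0.0014 -0.0056] z 0.1198 from hinge r 0.1271 q 1.219 Fjig 6.7 15.0 -0.1
```

Call:
{"method": "move_arm", "body": {"dp": [[-0.015,0.005,-0.002],[-0.025,0.012,-0.005],[-0.025,0.02,-0.008],[-0.025,0.028,-0.012],[-0.025,0.034,-0.015]], "yaw": [0,0,0,0,0], "grip": [0,0,0,0,0]}}

```text
time_s: 26.8
tcp_pos: [0.5962, 0.0616, 0.2588]
tcp_rot: [[-0.088, -0.9, 0.427], [-0.985, 0.143, 0.099], [-0.15, -0.412, -0.899]]
wrist_force: [-7.8, 3.6, 12.7]
opening: 0.201
```

```bash
python3 - <<'E'
from h import *
st()
E
```

```text
g jig [-0.0063 -0.006 ] z 0.1194 from hinge r 0.1277 q 1.158 Fjig -8.3 2.3 12.7
```

Call:
{"method": "move_arm", "body": {"dp": [[0.018,0.003,-0.001],[0.018,0.01,-0.004],[0.018,0.017,-0.007],[0.018,0.024,-0.01],[0.018,0.031,-0.013]], "yaw": [0,0,0,0,0], "grip": [0,0,0,0,0]}}

```text
time_s: 27.42
tcp_pos: [0.5933, 0.0589, 0.2587]
tcp_rot: [[-0.089, -0.897, 0.433], [-0.985, 0.144, 0.097], [-0.149, -0.417, -0.896]]
wrist_force: [12.1, 4.6, -2.8]
opening: 0.204
```

```bash
python3 - <<'E'
from h import *
st()
E
```

```text
g jig [-0.0078 -0.0093] z 0.1197 from hinge r 0.131 q 1.148 Fjig 11.2 6.5 -2.8
```

The bolt has dropped into the notch: the knob is now 3 mm past the face and held sideways. I'll relieve the side load and slide it home.

Call:
{"method": "move_arm", "body": {"dp": [[0.01,-0.012,0.005],[0.03,-0.02,0.009],[0.05,-0.02,0.009],[0.07,-0.019,0.009],[0.09,-0.018,0.008]], "yaw": [0,0,0,0,0], "grip": [0,0,0,0,0]}}

```text
time_s: 28.05
tcp_pos: [0.594, 0.0458, 0.258]
tcp_rot: [[-0.088, -0.898, 0.431], [-0.985, 0.144, 0.099], [-0.151, -0.416, -0.897]]
wrist_force: [-10.2, 4.3, 24.1]
opening: 0.204
```

```bash
python3 - <<'E'
from h import *
st()
E
```

```text
g jig [-0.0053 -0.0218] z 0.119 from hinge r 0.1433 q 1.17 Fjig -10.7 2.6 24.1
```

Call:
{"method": "move_arm", "body": {"dp": [[0,0,0],[0,0,0],[0,0,0],[0,0,-0.1],[0,0,-0.3]], "yaw": [0,0,0,0,0], "grip": [0.3,0.5,0.5,0.5,0.5]}}

```text
time_s: 28.68
tcp_pos: [0.573, 0.0395, 0.2948]
tcp_rot: [[-0.093, -0.901, 0.424], [-0.985, 0.147, 0.096], [-0.148, -0.408, -0.901]]
wrist_force: [-0.4, -0.2, 0.3]
opening: 0.497
```

Call:
{"method": "move_arm", "body": {"dp": [[0,0,-0.3],[0,0,-0.6],[0,0,-0.8],[0,0,-0.8]], "yaw": [0,0,0,0], "grip": [0.5,0.5,0.5,0.5]}}

```text
time_s: 29.18
tcp_pos: [0.5221, 0.0277, 0.4057]
tcp_rot: [[-0.092, -0.898, 0.43], [-0.984, 0.148, 0.098], [-0.152, -0.414, -0.898]]
wrist_force: [-0.6, 0.1, -0.7]
opening: 0.497
```

```bash
python3 - <<'E'
from h import *
st();a=snap('wrist','w9');b=snap('side','s9')
B=cv2.resize(b[215:315,200:320],None,fx=4,fy=4,interpolation=cv2.INTER_CUBIC)
A=cv2.resize(a[60:260,180:460],(400,286),interpolation=cv2.INTER_CUBIC);B=cv2.resize(B,(400,333));A=cv2.copyMakeBorder(A,0,47,0,0,0)
cv2.imwrite('pics/c9.png',np.hstack([A,B])[...,::-1])
E
```

```text
g jig [-0.0735 -0.0514] z 0.2666 from hinge r 0.1875 q 0.803 Fjig -0.6 0.0 -0.7
```

View pics/c9.png

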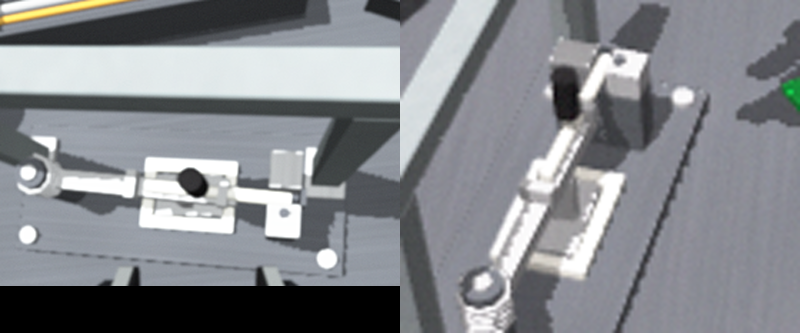

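The gate is shut over the tab, the bolt lies in the keeper's notch and stays there unheld, and the gripper is clear. Handing in.

```bash
python3 -c "
from plant import bot
print(bot.close_job())"
```

```text
the job is handed in; nothing more can be done
None
```

The tab with the flat lug is in the nest, and the gate is shut and bolted over it. I handed the job in at about 29 s of the 67 s allowed; no verdict came back.

- **Lean:** the moves only turn about the tool's own axis. I got the lean by pushing the arm against its reach limits, which tipped it to 34°. Joint limits at the tray brought that back to 26°.
- **Tab:** I gripped it by the lug at that lean and let it go in the nest with the gate open. The picture then showed it flat, about 2 mm off centre towards +y (limit 4 mm).
- **Tab roll:** the lean was not square to the jig, so the tab was rolled about 8° in the jaws. It settled flat when released.
- **Gate and bolt:** I held the knob and wound the gate shut. The first sweep along the keeper had too little bolt force, and the next stuck on the face from too much. A lighter push found the notch at a gate angle of about 1.15 rad by my estimate. The bolt then slid about 22 mm, its full travel.
- **Last checks:** after letting go, the wrist force was about zero. The last picture shows the gate staying shut with the bolt in the notch. In the pictures I looked at, the other tabs and tools had not been touched.
- **Uncertain:** gate angle and bolt travel are worked out from the hand's position, with an error of perhaps 0.03 rad and 2 mm. I did not measure the tab again after closing the gate.

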